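Lean the angle gauge to the honing angle of the waiting gouge

ROBOT

A 7-joint arm with a two-finger parallel gripper is mounted at the origin on the work surface. World frame = base frame: x ahead of the robot, y to its left, z up, the work surface at z = 0. Lengths are in mm, angles in rad, forces in N, time in s.
With the tool pointing down it reaches from about 400 to 875 mm from the base axis. Payload 4.4 kg.
Tool frame: the origin (TCP) lies midway between the tips of the shut fingers; the grasp point (between the pads) lies 19 mm behind it (ctrl.grip_point_offset is the distance from the TCP to the grasp point, in mm); z points along the fingers, x is the direction in which the jaws open and shut, and the axes are right-handed (so a half turn about z gives the same grasp; the last joint's range is limited). The gripper opens to 85 mm and grips with 20 to 120 N. Pads are 22 mm wide; open, the fingers measure 114 mm over their backs; the gripper's body (76 mm by 85 mm) begins 54 mm behind the grasp point. The pads swing forward as they close: fully open they stand 13 mm farther back than shut.
Start: joints at [1.07, 0.628, 0.038, 1.517, -0.027, 0.996, -0.02], TCP at [273.827, -589.522, 231.313] pointing down, gripper open.
Joint ranges: [-3.06, 3.06], [-0.37, 2.12], [-1.25, 1.32], [0.18, 2.47], [-1.1, 4.24], [0.23, 1.98], [-2.94, 2.94]. Speed limits (rad/s): [2.57, 2.57, 3.14, 3.14, 3.14, 3.14, 3.14].

INTERFACE

Orientations are given as [roll, pitch, yaw] about the fixed x, y, z axes, in that order (R = Rz(yaw) Ry(pitch) Rx(roll)).
In Python, from cell import ctrl, viewer gives the robot as it stands.
- The arm moves only by the tool apply_moves, never from a script. Its argument "series" is a list that holds one entry, the list of rows, each a list of 6 numbers: the shift along the tool's x, y, z normalised to -1 to 1, where 1 is 50 mm, then the turn, a rotation vector about the tool's x, y, z normalised to -1 to 1, where 1 is 6 degrees. In form: [[[tx, ty, tz, rx, ry, rz], ...]]. A call has exactly 5 rows; each row shifts and turns the commanded pose from where the row before left it, along the tool's axes as they then stand; what a row does not reach is not made up. A row lasts 1/8 s, in which the tool goes at most 62.5 mm and 10.7 degrees, less where a joint would pass 70% of its speed; a pose out of reach is approached as far as the arm can. A call with a number of a shift or a turn outside -1 to 1 is refused whole. A call with a gripper value outside its range is refused whole. "claw" is the gripper command: -1 is shut, 1 is fully open, values between are in proportion, set as the call begins (left out, the last holds). The fingers move at their own pace and stop on an object; the grip force is fixed at half the most. Time passes only in rows, so rows that do not move let the fingers close, or fill a call up. It gives the time, the measured TCP pose, the force and the opening at its end, in the units of the state.
- ctrl.read_state(): the state, without advancing time (a new reading comes with each control period).
- viewer.get_image(name): name is "scene" or "top" or "wrist"; returns the picture (480x640x3 uint8, blue, green, red); there is no depth.
- viewer.camera_info(name): a dict with "K" (3x3 intrinsics, pixels), "distortion" ([k1, k2, p1, p2, k3] as OpenCV has them; the pictures are not rectified), "R" (3x3) and "t" (3): a world point X has camera coordinates R X + t. Camera axes: x right, y down, z forward; pixel columns grow to the right and rows downward; lengths in mm; the calibration is good to about 2 mm. A picture is of the moment at which its call begins: read the wrist's pose just before it. camera_info takes no time and is no camera call; for the wrist camera it gives the pose at the moment of the call.
- ctrl.finish_job(): hands the job in, once; it reports no verdict.
Trained networks look in the newest picture that a camera, given by its name, has taken for a name from the list of things; names that differ only in an ending like _2 or _b are one class to them, and where a whole thing is asked for, a point or a joint stands for the part that bears it (a point fixed in the world has none). Each returns a list of dicts, best first, with "score" (0 to 1); they miss things now and then, are a little off and sometimes report something else, mostly with a low value. They report only what shows in the picture. A call takes as long as a camera call. They do not tell look-alikes from the thing itself.
- viewer.find_in(camera, label): "location" ([column, row] as shares, 0 to 1, of the picture: columns of its width, rows of its height, amid what is visible of it).
The state is a dict: "clock": time; "qpos": joint angles; "qd": joint speeds; "tau": joint torques, N m; "eef_pos": TCP position; "tool_rot": TCP orientation; "force": force on the tool from outside, world axes, zero at the start; "torque": the same for the moment, N m; "width": finger opening in mm.
Only numpy, scipy, OpenCV 4.12 (cv2) and the standard library are available. Lean on these libraries where they do the work, as an engineer would, in place of code of your own. Each camera call takes 0.05 s, during which the arm holds its last target. There are 200 camera calls.

TASK

One of the two lino gouges lies in the white tray, next for honing. Lift the angle gauge by its wooden tab and set it down upright on the sprung honing stud, base bar square across the two ridges and middle over middle, then rock it sideways until its hanging pointer settles on the coloured mark that matches the handle of the gouge in the white tray. Finish while still holding it there, base resting gently on the stud and pointer still; leave everything else where it is.

Things in the scene. Friction and masses are not known exactly. Their poses are not given: they have to be found in the camera images.
- gauge_grip (a point): Centre of the wooden grip tab on top of the angle gauge, 141 mm above the gauge's underside. Tab 16 mm thick (gauge x), 24 mm wide (y), from 120 to 162 mm height: grasp it from above, fingers closing along the gauge's x. The gauge starts standing on the table.
- gauge: Angle gauge, loose, rigid, about 0.3 kg: aluminium base bar 30 x 150 x 10 mm (x, y, z) with flat underside, on it an upright white dial plate 8 mm thick (x), 140 mm wide, from 10 to 120 mm height. Origin: middle of the underside; z up, y along the bar, x through the plate (starts within 0.4 rad of world x).
- gauge_base (a point): Middle of the underside of the gauge's base bar.
- pointer (a joint): Black pendulum pointer on both faces of the dial; pivot 104 mm above the underside, tip 70 mm below it. Hangs plumb once still (about 1 s). Rad: 0 straight down the plate, positive when the tip swings to the gauge's +y. A gauge leaning by a, top toward its own +y, reads +a. Readable while held.
- dial_ring (a joint): Stiff ring with the two coloured marks, turning about the pointer's pivot and axis; it keeps its starting value d (about -0.1 to 0.1 rad) all through. The orange mark lies at pointer reading d + 0.32, the blue mark at d - 0.32. Readable while held.
- pointer_tip (a point): Tip of the pointer (mid-plate, 70 mm from the pivot).
- orange_mark (a point): Centre of the orange mark, 8 mm wide, 70 mm from the pivot, on the gauge's +y half of the dial.
- blue_mark (a point): Centre of the blue mark, 8 mm wide, 70 mm from the pivot, on the gauge's -y half of the dial.
- stud: Honing stud: beech block 80 x 56 mm, two steel ridges on top along its x, 76 mm long, radius 6 mm; crest at y +18 mm is 62 mm above the table, at y -18 mm 58 mm. Origin mid-underside, 16 mm above the table, z up. Sprung straight down: 2 N to start, then 2 N per mm, at most 7 mm. Leaning its top to +y the gauge pivots on the +y ridge, to -y on the other.
- stud_mid (a point): Middle of the stud at table height, straight below the middle between the ridges. The rubber foot is 100 x 90 x 10 mm. A gauge left on both ridges would read about -0.11 on its pointer; the stud starts turned within 0.25 rad of the world axes.
- white_tray_in (a point): Centre of the inner floor of the white open tray, 80 x 190 mm, 18 mm high: the gouge lying here is next for honing.
- grey_case_in (a point): Centre of the inner floor of the dark grey open case, same size as the white tray.
- orange_gouge_mid (a point): Middle of the orange handle (16 x 85 x 16 mm) of a lino gouge, 8 mm above what it lies on. It lies in the white tray or in the grey case.
- blue_gouge_mid (a point): The same for the gouge with the blue handle; it lies in the other of the two.
- mug: White mug, 76 mm across, 85 mm high; not to be moved. Origin under its centre.
- ink_jar: Ink jar, 66 mm across, 75 mm high; not to be moved. Origin under its centre.
- baren: Wooden hand press with a knob, 84 mm across, 66 mm high; not to be moved. Origin under its centre.
- eraser: White eraser 24 x 60 x 14 mm; not to be moved. Origin under its centre.
- roller: Ink roller lying flat, 170 mm long, 32 mm high; not to be moved. Origin under the roll.
There are look-alikes about, which are no part of the job. What is shaped like the gauge but red is not meant.

How it is judged:
By the outcome, as a careful person would: the job done as asked, in the order asked, and still so for the second after the job is handed in, while the arm keeps its last pose, push and grip.
It also fails if it takes over 48 s, if anything falls off the work surface, if the arm or the gripper's body presses on something with over 40 N, if the wrist force passes 120 N, or if a joint passes its speed limit or range.

## Working session

There is one attempt and no reset: what is moved stays moved. The work goes in short steps, Python scripts to look and compute and a tool call to move; the robot and the scene stay as the last step left them, time stands still between calls to the robot, and variables do not carry over. Pictures are saved under pics/ and viewed, about 8 in all and at most 12, crops included, and the job is handed in when it is done.

Besides the shell and the picture viewer there is one more tool, called after "Emit:" as name(argument=value, ...) on one line, values as JSON. apply_moves: Moves the arm, as the interface text tells. Scaled input: -1 to 1 covers 50 mm each way for a shift and 6 degrees each way for a turn. Its arguments: {"type":"object","properties":{"series":{"type":"array","items":{"type":"array","items":{"type":"array","items":{"type":"number"}}}},"claw":{"type":"number"}},"required":["series"]}

```bash
ls; mkdir -p pics
cat > h.py <<'E'
import numpy as np, cv2
from scipy.spatial.transform import Rotation as Ro
from cell import ctrl, viewer
def px(cam,P):
    c=viewer.camera_info(cam); R=np.array(c["R"],float);t=np.array(c["t"],float)
    return cv2.projectPoints(np.atleast_2d(np.array(P,float)),cv2.Rodrigues(R)[0],t,np.array(c["K"],float),np.array(c["distortion"],float))[0].reshape(-1,2)
def ray(cam,uv):
    c=viewer.camera_info(cam); R=np.array(c["R"],float);t=np.array(c["t"],float)
    n=cv2.undistortPoints(np.array([[uv]],float),np.array(c["K"],float),np.array(c["distortion"],float)).ravel()
    d=R.T@np.array([n[0],n[1],1]); return -R.T@t,d/np.linalg.norm(d)
def atz(cam,uv,z):
    o,d=ray(cam,uv); return o+d*(z-o[2])/d[2]
def tri(obs):
    A=0;b=0
    for cam,uv in obs:
        o,d=ray(cam,uv);M=np.eye(3)-np.outer(d,d);A=A+M;b=b+M@o
    return np.linalg.solve(A,b)
E
python3 - <<'E'
from h import *
s=ctrl.read_state();print(s["clock"],s["eef_pos"],s["tool_rot"],s["width"],s["force"])
for c in("scene","top"):
    cv2.imwrite(f"pics/{c}0.png",viewer.get_image(c))
    for n in("gauge","gauge_grip","gauge_base","stud","stud_mid","white_tray_in","grey_case_in","orange_gouge_mid","blue_gouge_mid"):
        r=viewer.find_in(c,n); print(c,n,[(round(x["score"],2),round(x["location"][0]*640),round(x["location"][1]*480)) for x in r[:3]])
E
```

```text
pics
0.0 [ 273.54040068 -588.94863286  230.38450546] [ 3.14157009e+00  1.90767865e-03 -1.13599889e+00] 85.29426234158691 [ 0.05580969 -0.0387464   0.13137231]
scene gauge [(0.93, 389, 246), (0.9, 385, 200)]
scene gauge_grip [(0.89, 312, 202), (0.84, 384, 245), (0.59, 146, 323)]
scene gauge_base [(0.92, 311, 199), (0.65, 386, 244), (0.64, 383, 197)]
scene stud [(0.79, 227, 271), (0.62, 484, 242)]
scene stud_mid [(0.92, 230, 279)]
scene white_tray_in [(0.77, 235, 357), (0.66, 484, 242)]
scene grey_case_in [(0.85, 363, 369)]
scene orange_gouge_mid [(0.81, 345, 368)]
scene blue_gouge_mid [(0.92, 218, 361)]
top gauge [(0.94, 257, 335), (0.71, 433, 328), (0.6, 322, 329)]
top gauge_grip [(0.85, 254, 337), (0.71, 325, 330), (0.66, 258, 283)]
top gauge_base [(0.9, 319, 330), (0.84, 260, 279), (0.58, 255, 337)]
top stud [(0.69, 391, 254)]
top stud_mid [(0.79, 393, 259)]
top white_tray_in [(0.84, 374, 191), (0.19, 179, 236)]
top grey_case_in [(0.66, 281, 187)]
top orange_gouge_mid [(0.75, 296, 188)]
top blue_gouge_mid [(0.74, 292, 185), (0.71, 164, 292), (0.67, 392, 185)]
```

View pics/scene0.png

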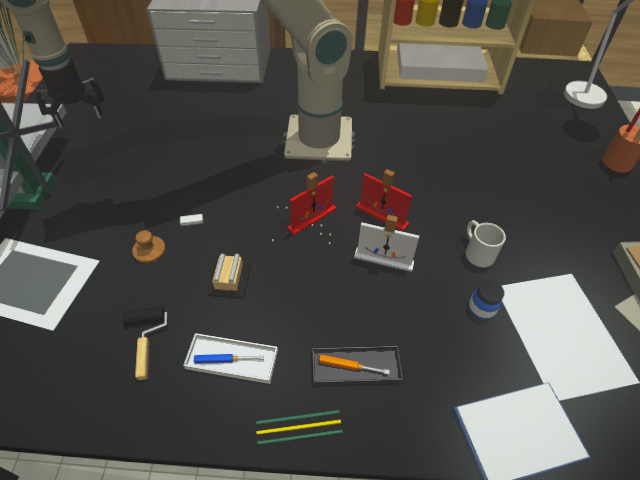

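View pics/top0.png

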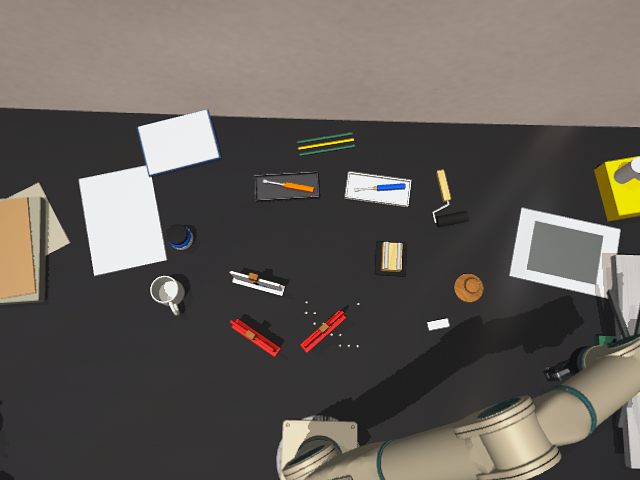

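The scene shows a white gauge at scene (388,245) / top (257,283), two red look-alikes (scene (312,203), (385,200)), and the stud at scene (228,272) / top (392,257). The white tray (scene (231,358)) holds the blue gouge, so the blue mark is the target. Only the white gauge fits the description. I'll confirm it with an enlarged crop.

Run:
```python
import cv2,numpy as np
s=cv2.imread("pics/scene0.png");t=cv2.imread("pics/top0.png")
f=lambda i,x,y,w,h:cv2.resize(i[y:y+h,x:x+w],(400,300),interpolation=cv2.INTER_CUBIC)
cv2.imwrite("pics/crop1.png",np.vstack([np.hstack([f(s,348,205,80,60+8)[:300],f(s,190,245,80,60)]),np.hstack([f(t,217,253,80,60),f(t,352,227,80,60)])]))
```

```text
(no output)
```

View pics/crop1.png

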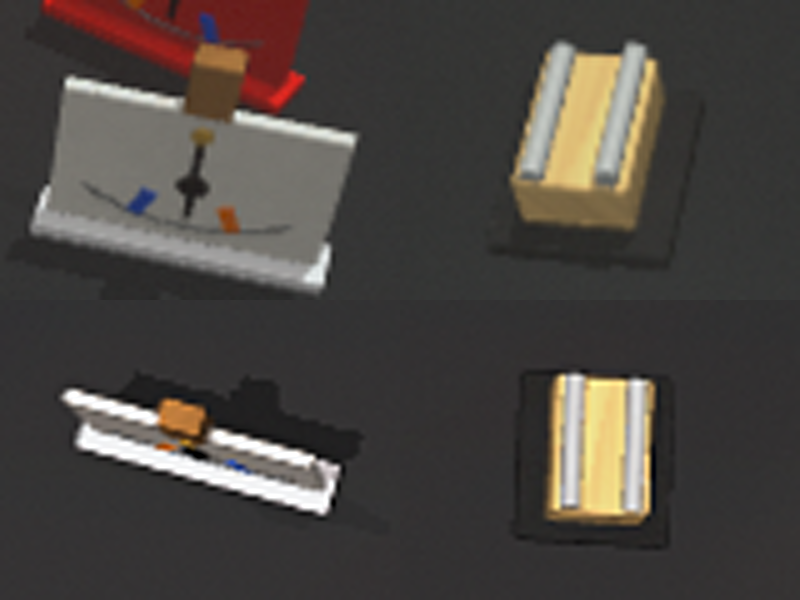

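```bash
cat > fit.py <<'E'
from h import *
from scipy.optimize import least_squares
def fit(obs,x0):
    def f(p):
        c,s=np.cos(p[2]),np.sin(p[2]);r=[]
        for cam,uv,q in obs:
            P=[p[0]+c*q[0]-s*q[1],p[1]+s*q[0]+c*q[1],q[2]]
            r.append(px(cam,P)[0]-uv)
        return np.ravel(r)
    o=least_squares(f,x0,x_scale=[10,10,.1],loss='soft_l1');print(o.x.round(3),f(o.x).reshape(-1,2).round(1).tolist());return o.x
E
python3 - <<'E'
from fit import *
g=[("scene",(391.6,218.1),(0,0,162)),("scene",(419.4,236.3),(4,70,120)),("scene",(361.6,223.1),(4,-70,120)),("scene",(354,258.3),(15,-75,0)),("scene",(412,271.4),(15,75,0)),
("top",(232.6,282+1),(-15,75,3)),("top",(282,295.6),(-15,-75,0)),("top",(230,271.4),(0,70,120)),("top",(284,286),(0,-70,120))]
a=atz("top",(257,287),10);print(a)
fit(g,[a[0],a[1],0])
for hl,hr in((58,62),(62,58)):
  st=[("scene",(217,280.6),(38,-18,hl)),("scene",(222.4,254),(-38,-18,hl)),("scene",(231.4,280.6),(38,18,hr)),("scene",(237.2,254),(-38,18,hr)),
  ("top",(386.6,242),(38,18,hr)),("top",(386,268.6),(-38,18,hr)),("top",(399,243),(38,-18,hl)),("top",(398.4,269.4),(-38,-18,hl))]
  a=atz("top",(392,257),50);fit(st,[a[0],a[1],0])
s=ctrl.read_state();print(s["clock"],s["qpos"])
for n in("mug","ink_jar"):
  r=viewer.find_in("top",n)[0]["location"];print(n,atz("top",(r[0]*640,r[1]*480),40))
E
```

```text
[469.50262692 192.70826364  10.        ]
[ 4.76699e+02  1.90886e+02 -2.28000e-01] [[0.1, -0.3], [-0.8, 1.3], [-1.6, 1.5], [-0.7, -0.1], [-0.6, 0.4], [-1.0, 0.3], [-0.4, 1.0], [-1.1, 1.1], [-5.3, -0.5]]
[ 5.64798e+02 -1.89822e+02 -9.00000e-03] [[-1.0, -0.8], [-0.3, 0.1], [-0.3, -0.9], [-0.7, -0.1], [-0.8, -0.0], [-0.7, -0.3], [-0.7, -0.3], [-0.5, -0.3]]
[ 5.64584e+02 -1.89834e+02 -6.00000e-03] [[-1.2, -1.8], [-0.6, -1.0], [-0.0, 0.0], [-0.5, 0.9], [-1.0, 0.3], [-0.8, 0.0], [-0.6, -0.5], [-0.3, -0.5]]
1.0 [ 1.07019195  0.62839287  0.03847195  1.51736278 -0.02703058  0.99633915
 -0.0200047 ]
mug [447.87017966 440.89536744  40.        ]
ink_jar [601.70692804 433.64152808  40.        ]
```

```bash
cat >> h.py <<'E'
def T(s=None):
    s=s or ctrl.read_state(); return np.array(s["eef_pos"],float),Ro.from_euler("xyz",s["tool_rot"])
def plan(wps,start=None,dec=2):
    """wps: [(pos, Rot, nrows)]; prints tool-axis rows in units of 50 mm / 6 deg"""
    p,R=start or T(); i=0
    for q,Q,n in wps:
        q=np.array(q,float)
        for k in range(n):
            d=R.inv().apply((q-p)/(n-k)); w=(R.inv()*Q).as_rotvec()/(n-k)
            row=np.r_[d/50,np.degrees(w)/6].round(dec); row=row+0.0
            print(i//5,row.tolist(), "!!" if abs(row).max()>1 else ""); i+=1
            p=p+R.apply(row[:3]*50); R=R*Ro.from_rotvec(np.radians(row[3:]*6))
    print("end",p.round(1),R.as_euler("xyz").round(3))
def down(yaw): return Ro.from_euler("xyz",[np.pi,0,yaw])
E
python3 - <<'E'
from h import *
plan([([560,-150,270],down(-.6),12),([476.7,190.9,250],down(-.228),8)])
E
```

```text
0 [-0.46, -0.74, -0.06, 0.0, 0.0, -0.43] 
0 [-0.43, -0.76, -0.06, 0.0, 0.0, -0.43] 
0 [-0.4, -0.78, -0.07, 0.0, 0.0, -0.43] 
0 [-0.36, -0.8, -0.06, 0.0, 0.0, -0.43] 
0 [-0.32, -0.81, -0.07, 0.0, 0.0, -0.42] 
1 [-0.29, -0.83, -0.06, 0.0, 0.0, -0.43] 
1 [-0.25, -0.84, -0.07, 0.0, 0.0, -0.42] 
1 [-0.21, -0.85, -0.06, 0.0, 0.0, -0.43] 
1 [-0.17, -0.85, -0.07, 0.0, 0.0, -0.42] 
1 [-0.14, -0.86, -0.06, 0.0, 0.0, -0.43] 
2 [-0.1, -0.87, -0.07, 0.0, 0.0, -0.42] 
2 [-0.06, -0.87, -0.06, 0.0, 0.0, -0.43] 
2 [-0.65, -0.59, 0.05, 0.0, 0.0, -0.44] 
2 [-0.63, -0.62, 0.05, 0.0, 0.0, -0.44] 
2 [-0.6, -0.64, 0.05, 0.0, 0.0, -0.45] 
3 [-0.56, -0.67, 0.05, 0.0, 0.0, -0.44] 
3 [-0.53, -0.7, 0.05, 0.0, 0.0, -0.45] 
3 [-0.5, -0.72, 0.05, 0.0, 0.0, -0.44] 
3 [-0.47, -0.74, 0.05, 0.0, 0.0, -0.45] 
3 [-0.43, -0.76, 0.05, 0.0, 0.0, -0.44] 
end [476.7 190.8 249.9] [-3.142 -0.    -0.228]
```

Emit:
apply_moves(series=[[[-0.46, -0.74, -0.06, 0, 0, -0.43], [-0.43, -0.76, -0.06, 0, 0, -0.43], [-0.4, -0.78, -0.07, 0, 0, -0.43], [-0.36, -0.8, -0.06, 0, 0, -0.43], [-0.32, -0.81, -0.07, 0, 0, -0.42]]], claw=1)

```text
clock: 1.72
eef_pos: [393.8, -405.3, 247.6]
tool_rot: [-3.141, -0.0, -0.91]
force: [-0.3, -0.6, 0.8]
width: 85.1
```

Emit:
apply_moves(series=[[[-0.29, -0.83, -0.06, 0, 0, -0.43], [-0.25, -0.84, -0.07, 0, 0, -0.42], [-0.21, -0.85, -0.06, 0, 0, -0.43], [-0.17, -0.85, -0.07, 0, 0, -0.42], [-0.14, -0.86, -0.06, 0, 0, -0.43]]])

```text
clock: 2.35
eef_pos: [513.1, -222.3, 263.7]
tool_rot: [-3.141, -0.001, -0.688]
force: [0.8, 0.3, 0.2]
width: 85.6
```

Emit:
apply_moves(series=[[[-0.1, -0.87, -0.07, 0, 0, -0.42], [-0.06, -0.87, -0.06, 0, 0, -0.43], [-0.65, -0.59, 0.05, 0, 0, -0.44], [-0.63, -0.62, 0.05, 0, 0, -0.44], [-0.6, -0.64, 0.05, 0, 0, -0.45]]])

```text
clock: 2.98
eef_pos: [528.2, -20.5, 262.4]
tool_rot: [-3.141, -0.0, -0.459]
force: [0.7, -0.1, 0.8]
width: 85.7
```

Emit:
apply_moves(series=[[[-0.56, -0.67, 0.05, 0, 0, -0.44], [-0.53, -0.7, 0.05, 0, 0, -0.45], [-0.5, -0.72, 0.05, 0, 0, -0.44], [-0.47, -0.74, 0.05, 0, 0, -0.45], [-0.43, -0.76, 0.05, 0, 0, -0.44]]])

```text
clock: 3.6
eef_pos: [476.5, 192.1, 250.0]
tool_rot: [-3.141, -0.001, -0.227]
force: [-0.1, -0.0, 0.4]
width: 85.1
```

Run:
```python
from h import *
s=ctrl.read_state();print(s["clock"],s["eef_pos"],s["tool_rot"],s["qpos"])
cv2.imwrite("pics/w1.png",viewer.get_image("wrist"))
for n in("gauge_grip","pointer_tip","orange_mark","blue_mark"):
    print(n,[(round(x["score"],2),round(x["location"][0]*640),round(x["location"][1]*480)) for x in viewer.find_in("wrist",n)[:3]])
x=np.array([476.7,190.9]);c,sn=np.cos(-.228),np.sin(-.228)
for q in[(0,0,162),(0,70,120),(0,-70,120),(15,75,10),(15,-75,10)]:
    print(q,px("wrist",[x[0]+c*q[0]-sn*q[1],x[1]+sn*q[0]+c*q[1],q[2]]).round())
```

```text
3.6 [476.47846748 192.07290443 249.99819955] [-3.14127056e+00 -6.88853670e-04 -2.26826999e-01] [-0.2280607   0.42225241 -0.29603432  1.8647538   0.15651475  0.87628597
 -0.82680157]
gauge_grip [(0.95, 143, 256), (0.81, 230, 400), (0.61, 319, 202)]
pointer_tip [(0.7, 238, 419), (0.59, 312, 205), (0.52, 151, 253)]
orange_mark [(0.77, 167, 235)]
blue_mark [(0.8, 167, 228), (0.74, 225, 401), (0.52, 317, 201)]
(0, 0, 162) [[316. 242.]]
(0, 70, 120) [[316. 121.]]
(0, -70, 120) [[316. 316.]]
(15, 75, 10) [[332. 115.]]
(15, -75, 10) [[331. 270.]]
```

View pics/w1.png

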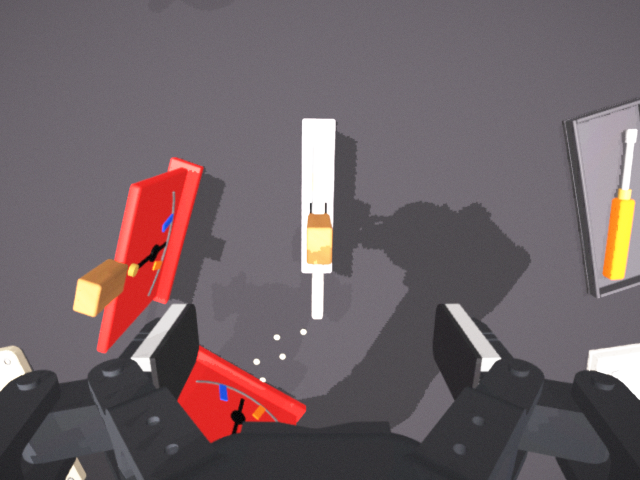

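The wrist view has the white gauge centred, with its tab at about (319,240), bar end at (319,119) and plate end at (317,317). This agrees with the fit to within 1 mm in x and 2.5 mm in y. Both red look-alikes are clear of the fingers, so I'm descending.

Emit:
apply_moves(series=[[[0.02, 0.05, 0.4, 0, 0, 0], [0, 0, 0.6, 0, 0, 0], [0, 0, 0.6, 0, 0, 0], [0, 0, 0.6, 0, 0, 0], [0, 0, 0.32, 0, 0, 0]]])

```text
clock: 4.47
eef_pos: [477.2, 185.8, 122.4]
tool_rot: [3.14, 0.001, -0.231]
force: [-0.8, 0.5, 0.2]
width: 85.4
```

Emit:
apply_moves(series=[[[0, 0, 0, 0, 0, 0], [0, 0, 0, 0, 0, 0], [0, 0, 0, 0, 0, 0], [0, 0, 0, 0, 0, 0], [0, 0, 0, 0, 0, 0]]], claw=-1)

```text
clock: 5.1
eef_pos: [477.9, 188.2, 124.7]
tool_rot: [-3.141, -0.002, -0.228]
force: [-0.1, -0.8, 6.7]
width: 15.7
```

Emit:
apply_moves(series=[[[0, 0, 0, 0, 0, 0], [0, 0, 0, 0, 0, 0], [0, 0, 0, 0, 0, 0], [0, 0, 0, 0, 0, 0], [0, 0, 0, 0, 0, 0]]])

```text
clock: 5.72
eef_pos: [477.9, 188.2, 124.7]
tool_rot: [-3.141, -0.002, -0.228]
force: [0.2, -1.3, 7.1]
width: 15.6
```

Run:
```python
from h import *
print(atz("top",(323,325),162),atz("top",(250,333),162))
plan([([477.9,188.2,225],down(-.228),5),([564.8,-189.8,225],down(-.009),13),([564.8,-189.8,225],down(-.009),2)])
```

```text
[ 3.55427574e+02 -3.34513447e-01  1.62000000e+02] [329.15296475 188.38182446 162.        ]
0 [0.0, 0.0, -0.4, 0.0, 0.0, 0.0] 
0 [0.0, 0.0, -0.4, 0.0, 0.0, 0.0] 
0 [0.0, 0.0, -0.4, 0.0, -0.01, 0.0] 
0 [0.0, 0.0, -0.4, 0.0, 0.0, 0.0] 
0 [0.0, 0.0, -0.41, -0.01, -0.01, 0.0] 
1 [0.26, 0.54, 0.0, 0.0, 0.0, -0.16] 
1 [0.25, 0.54, 0.0, 0.0, 0.0, -0.16] 
1 [0.24, 0.54, 0.0, 0.0, 0.0, -0.16] 
1 [0.24, 0.55, 0.0, 0.0, 0.0, -0.16] 
1 [0.23, 0.55, 0.0, 0.0, 0.0, -0.16] 
2 [0.22, 0.56, 0.0, 0.0, 0.0, -0.16] 
2 [0.21, 0.56, 0.0, 0.0, 0.0, -0.16] 
2 [0.2, 0.56, 0.0, 0.0, 0.0, -0.16] 
2 [0.19, 0.57, 0.0, 0.0, 0.0, -0.16] 
2 [0.18, 0.57, 0.0, 0.0, 0.0, -0.16] 
3 [0.16, 0.57, 0.0, 0.0, 0.0, -0.16] 
3 [0.16, 0.57, 0.0, 0.0, 0.0, -0.17] 
3 [0.14, 0.58, 0.0, 0.0, 0.0, -0.16] 
3 [0.0, 0.0, 0.0, 0.0, 0.0, 0.0] 
3 [0.0, 0.0, 0.0, 0.0, 0.0, 0.0] 
end [ 564.6 -189.8  225.2] [ 3.141  0.    -0.009]
```

Emit:
apply_moves(series=[[[0, 0, -0.4, 0, 0, 0], [0, 0, -0.4, 0, 0, 0], [0, 0, -0.4, 0, 0, 0], [0, 0, -0.4, 0, 0, 0], [0, 0, -0.4, 0, 0, 0]]])

```text
clock: 6.35
eef_pos: [476.2, 187.7, 223.8]
tool_rot: [3.14, 0.002, -0.228]
force: [-0.1, 0.9, -3.4]
width: 15.3
```

Emit:
apply_moves(series=[[[0.26, 0.54, 0, 0, 0, -0.16], [0.25, 0.54, 0, 0, 0, -0.16], [0.24, 0.54, 0, 0, 0, -0.16], [0.24, 0.55, 0, 0, 0, -0.16], [0.23, 0.55, 0, 0, 0, -0.16]]])

```text
clock: 6.98
eef_pos: [509.9, 41.8, 223.2]
tool_rot: [3.141, 0.002, -0.144]
force: [-0.3, 0.8, -2.7]
width: 15.3
```

Emit:
apply_moves(series=[[[0.22, 0.56, 0, 0, 0, -0.16], [0.21, 0.56, 0, 0, 0, -0.16], [0.2, 0.56, 0, 0, 0, -0.16], [0.19, 0.57, 0, 0, 0, -0.16], [0.18, 0.57, 0, 0, 0, -0.16]]])

```text
clock: 7.6
eef_pos: [544.0, -103.6, 223.0]
tool_rot: [-3.141, 0.002, -0.06]
force: [0.4, 0.2, -3.9]
width: 15.2
```

Emit:
apply_moves(series=[[[0.16, 0.57, 0, 0, 0, -0.16], [0.16, 0.57, 0, 0, 0, -0.17], [0.14, 0.58, 0, 0, 0, -0.16], [0, 0, 0, 0, 0, 0], [0, 0, 0, 0, 0, 0]]])

```text
clock: 8.22
eef_pos: [563.3, -188.8, 223.1]
tool_rot: [-3.14, 0.002, -0.009]
force: [-0.3, 0.6, -3.2]
width: 15.4
```

Run:
```python
from h import *
s=ctrl.read_state();print(s["clock"],s["eef_pos"],s["tool_rot"],s["width"],s["force"],s["torque"],s["qpos"])
ims=[]
w=viewer.get_image("wrist");sc=viewer.get_image("scene");t=viewer.get_image("top")
for n,i in(("w",w),("s",sc),("t",t)):cv2.imwrite(f"pics/hov_{n}.png",i)
u,v=px("scene",[565,-190,110])[0].astype(int);print(u,v)
a,b=px("top",[565,-190,110])[0].astype(int);print(a,b)
f=lambda i,x,y,w,h:cv2.resize(i[y:y+h,x:x+w],(400,300),interpolation=cv2.INTER_CUBIC)
cv2.imwrite("pics/hov.png",np.vstack([np.hstack([f(sc,u-50,v-30,100,75),f(t,a-50,b-37,100,75)]),cv2.resize(w,(800,600))[:300]]))
cv2.imwrite("pics/hov.png",np.vstack([np.hstack([f(sc,u-50,v-30,100,75),f(t,a-50,b-37,100,75)]),np.hstack([cv2.resize(w,(400,300)),f(w,160,60,320,240)])]))
```

```text
8.225 [ 563.25895124 -188.7786244   223.06221331] [-3.14010711e+00  1.87456326e-03 -8.94749836e-03] 15.35351817640434 [-0.29025162  0.63382724 -3.19488898] [ 0.02108931 -0.01756237  0.00587095] [ 0.47848867  0.57213706 -0.31813727  1.6806692   0.21230336  0.92507522
  0.0700708 ]
223 253
393 252
```

View pics/hov.png

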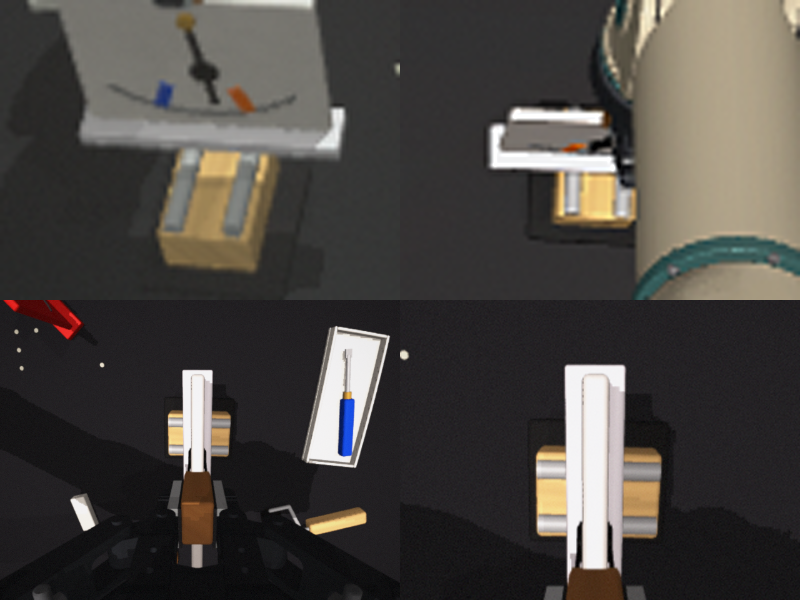

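Run:
```python
import cv2,numpy as np
w=cv2.imread("pics/hov_w.png")
c=cv2.resize(w[100:280,250:390],None,fx=4.28,fy=4.28,interpolation=cv2.INTER_CUBIC)
g=c.copy()
for k in range(0,140,20): cv2.putText(g,str(250+k),(int(k*4.28),10),0,.4,(0,255,255),1);cv2.line(g,(int(k*4.28),12),(int(k*4.28),770),(0,255,255),1) 
c=g[:,:600]
for k in range(0,180,20): cv2.putText(c,str(100+k),(0,int(k*4.28)+12),0,.4,(0,255,0),1);cv2.line(c,(0,int(k*4.28)),(600,int(k*4.28)),(0,255,0),1)
cv2.imwrite("pics/wz.png",c[:600])
```

```text
(no output)
```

View pics/wz.png

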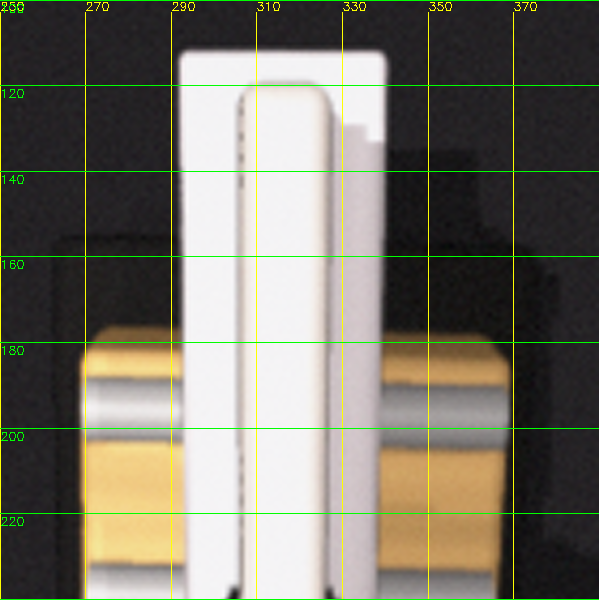

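Run:
```python
from fit import *
st=[("wrist",(269.9,195.6),(-38,18,61)),("wrist",(368.7,197.4),(38,18,61)),("wrist",(270.2,239.5),(-38,-18,57)),("wrist",(366.5,241),(38,-18,57))]
a=fit(st,[565,-190,0])
# gauge in hand: base top z=zb+10
zb=223.06-124.7
g=[("wrist",(292.2,112.3),(-15,75,zb+10)),("wrist",(340,112.3),(15,75,zb+10)),("wrist",(307,120),(-4,70,zb+120)),("wrist",(326,120),(4,70,zb+120))]
b=fit(g,[564,-190,0])
for k in("s","t"):pass
sc=[("scene",(223-50+80/4,253-30+142/4),(15,-75,zb)),("scene",(223-50+333/4,253-30+160/4),(15,75,zb))]
fit(sc,[564,-190,0])
print(T()[0])
```

```text
[ 5.65277e+02 -1.91162e+02 -2.50000e-02] [[-0.1, 0.2], [0.1, 0.1], [0.7, -0.2], [-0.7, -0.1]]
[ 5.63129e+02 -1.87055e+02 -8.00000e-03] [[-0.4, 0.2], [0.5, 0.2], [-1.9, -0.1], [1.7, -0.1]]
[ 5.60998e+02 -1.86884e+02 -2.70000e-02] [[-0.5, -0.1], [0.5, 0.1]]
[ 563.85620328 -188.29916041  223.66701921]
```

```bash
cat > dial.py <<'E'
from h import *
def dialpix(pos,R,a,x=4): # gauge origin pose, dial angle
    return px("scene",pos+R.apply([x,70*np.sin(a),104-70*np.cos(a)]))[0]
def angle(pos,R,uv,x=4):
    g=np.linspace(-.7,.7,701);P=np.array([dialpix(pos,R,a,x) for a in g]);e=np.hypot(*(P-uv).T);i=e.argmin();return round(g[i],3),round(e[i],2)
def blobs(img,roi):
    x,y,w,h=roi;c=cv2.cvtColor(img[y:y+h,x:x+w],cv2.COLOR_BGR2HSV)
    f=lambda lo,hi:cv2.inRange(c,lo,hi)
    out={}
    for n,lo,hi in(("blue",(105,90,60),(130,255,255)),("orange",(5,140,120),(18,255,255))):
        k,_,st,ce=cv2.connectedComponentsWithStats(f(lo,hi))
        out[n]=[(int(st[i][4]),(ce[i]+[x,y]).round(1).tolist()) for i in range(1,k) if st[i][4]>3]
    return out
E
python3 - <<'E'
from dial import *
s0=cv2.imread("pics/scene0.png");s1=cv2.imread("pics/hov_s.png")
p0=np.array([478,189.5,0]);R0=Ro.from_euler("z",-.228)
print(blobs(s0,(355,222,65,50)));print(blobs(s1,(190,235,65,40)))
for uv in((376.4,250.3),(393.8,254.6),(385.6,253)):print(angle(p0,R0,uv))
p1=np.array([563.2,-187,98.4]);R1=Ro.from_euler("z",-.01)
for uv in((223-50+41,253-30+95/4),(173+60,223+98/4),(173+214/4,223+102/4)):print(angle(p1,R1,uv))
plan([([565.6,-192.2,192],down(-.024),5)])
E
```

```text
{'blue': [(19, [376.1, 250.2])], 'orange': [(15, [393.2, 254.0])]}
{'blue': [(18, [213.6, 246.2])], 'orange': [(18, [233.0, 247.5])]}
(np.float64(-0.3), np.float64(0.97))
(np.float64(0.352), np.float64(0.38))
(np.float64(0.05), np.float64(1.15))Traceback (most recent call last):
  File "<stdin>", line 7, in <module>
  File "dial.py", line 5, in angle
    g=np.linspace(-.7,.7,701);P=np.array([dialpix(pos,R,a,x) for a in g]);e=np.hypot(*(P-uv).T);i=e.argmin();return round(g[i],3),round(e[i],2)
                                          ~~~~~~~^^^^^^^^^^^
  File "dial.py", line 3, in dialpix
    return px("scene",pos+R.apply([x,70*np.sin(a),104-70*np.cos(a)]))[0]
           ~~^^^^^^^^^^^^^^^^^^^^^^^^^^^^^^^^^^^^^^^^^^^^^^^^^^^^^^^^
  File "h.py", line 5, in px
    c=viewer.camera_info(cam); R=np.array(c["R"],float);t=np.array(c["t"],float)
ValueError: time passes only in moves, steps and waits
```

```bash
sed -i 's/c=viewer.camera_info(cam)/c=info(cam)/' h.py
cat >> h.py <<'E'
_c={}
def info(cam):
    if cam not in _c: _c[cam]=viewer.camera_info(cam)
    return _c[cam]
E
python3 - <<'E'
from dial import *
p0=np.array([478,189.5,0]);R0=Ro.from_euler("z",-.228)
for uv in((376.2,250.2),(393.5,254.3),(385.6,253)):print(angle(p0,R0,uv))
p1=np.array([563.2,-187,98.4]);R1=Ro.from_euler("z",-.01)
for uv in((213.7,246.5),(233,247.5),(173+214/4,223+102/4)):print(angle(p1,R1,uv))
plan([([565.6,-192.2,192],down(-.024),5)])
E
```

```text
(np.float64(-0.308), np.float64(0.98))
(np.float64(0.342), np.float64(0.68))
(np.float64(0.05), np.float64(1.15))
(np.float64(-0.31), np.float64(0.56))
(np.float64(0.338), np.float64(0.51))
(np.float64(0.112), np.float64(0.09))
0 [0.01, 0.02, 0.13, 0.0, 0.0, 0.03] 
0 [0.01, 0.01, 0.13, 0.0, 0.0, 0.03] 
0 [0.01, 0.02, 0.12, 0.0, 0.0, 0.03] 
0 [0.0, 0.01, 0.13, 0.0, 0.0, 0.03] 
0 [0.01, 0.02, 0.12, -0.01, 0.01, 0.04] 
end [ 565.8 -192.3  192.2] [ 3.141 -0.    -0.024]
```

Emit:
apply_moves(series=[[[0.01, 0.02, 0.13, 0, 0, 0.03], [0.01, 0.01, 0.13, 0, 0, 0.03], [0.01, 0.02, 0.12, 0, 0, 0.03], [0, 0.01, 0.13, 0, 0, 0.03], [0.01, 0.02, 0.12, 0, 0, 0.04]]])

```text
clock: 9.0
eef_pos: [565.9, -193.8, 191.7]
tool_rot: [-3.141, 0.0, -0.026]
force: [-0.1, 0.0, -3.3]
width: 14.9
```

Emit:
apply_moves(series=[[[0, 0, 0, 0, 0, 0], [0, 0, 0, 0, 0, 0], [0, 0, 0, 0, 0, 0], [0, 0, 0, 0, 0, 0], [0, 0, 0, 0, 0, 0]]])

```text
clock: 9.62
eef_pos: [566.0, -193.8, 192.5]
tool_rot: [3.142, -0.0, -0.026]
force: [-0.2, 0.5, -4.9]
width: 15.3
```

Run:
```python
from h import *
for i in range(3):
    w=viewer.get_image("wrist"); p,R=T(); print(p.round(2),R.as_euler("xyz").round(4),np.round(ctrl.read_state()["force"],1))
t=viewer.get_image("scene")
cv2.imwrite("pics/w2.png",w)
a=cv2.resize(w[90:290,240:400],(480,600),interpolation=cv2.INTER_CUBIC)
for k in range(0,200,20): cv2.putText(a,str(90+k),(0,k*3+4),0,.4,(0,255,0),1)
for k in range(20,160,20): cv2.putText(a,str(240+k),(k*3-10,10),0,.4,(0,255,255),1); cv2.line(a,(k*3,12),(k*3,20),(0,255,255),1)
b=cv2.resize(t[225:300,190:270],(320,300),interpolation=cv2.INTER_CUBIC)
cv2.imwrite("pics/w2c.png",np.hstack([a,np.vstack([b,b*0])]))
```

```text
[ 566.02 -193.82  192.42] [ 3.1415e+00 -2.0000e-04 -2.6000e-02] [-0.2  0.8 -4.5]
[ 566.01 -193.82  192.39] [ 3.1416e+00 -1.0000e-04 -2.6000e-02] [ 0.1  0.  -4.1]
[ 565.98 -193.81  192.37] [-3.1416e+00 -1.0000e-04 -2.6000e-02] [-0.1 -0.1 -4. ]
```

View pics/w2c.png

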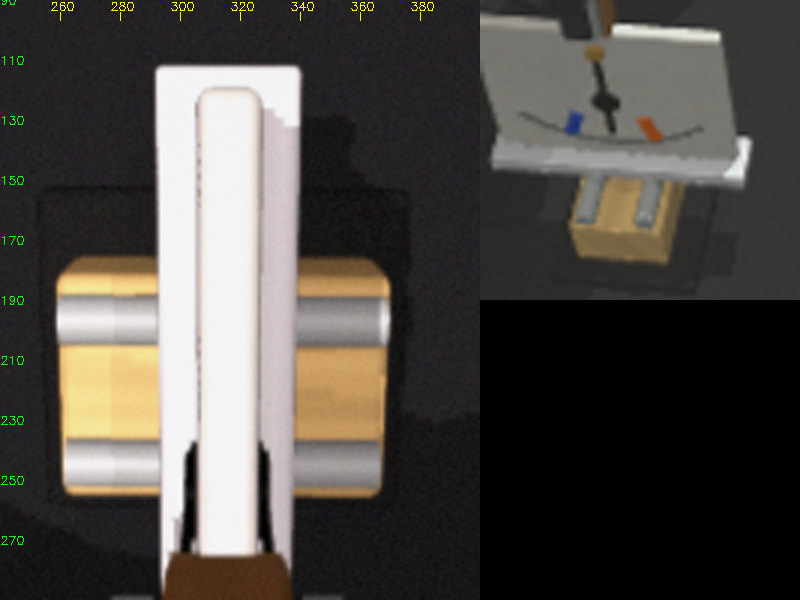

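Run:
```python
from fit import *
st=[("wrist",(259.3,196.8),(-38,18,60)),("wrist",(369.7,197),(38,18,60)),("wrist",(260.8,244.4),(-38,-18,56)),("wrist",(367,244.5),(38,-18,56))]
fit(st,[565,-190,0])
zb=192.4-124.7
g=[("wrist",(292,112),(-15,75,zb+10)),("wrist",(340.3,112),(15,75,zb+10)),("wrist",(306,119.5),(-4,70,zb+120)),("wrist",(327,119.5),(4,70,zb+120))]
fit(g,[564,-190,0])
p=np.array([566,-192.4,zb])
from dial import angle
for uv in((190+575/4-120,225+123/4),(190+(650-480)/4,225+129/4),(190+(613-480)/4,225+132/4)): print(angle(p,Ro.from_euler("z",-.026),uv))
```

```text
[ 5.64104e+02 -1.91258e+02 -3.00000e-02] [[0.1, -0.3], [-0.4, -0.2], [1.0, 0.1], [-0.4, 0.4]]
[ 5.65307e+02 -1.92430e+02 -2.70000e-02] [[-0.3, 0.0], [0.3, 0.0], [-0.8, -0.0], [0.9, -0.0]]
(np.float64(-0.292), np.float64(0.5))
(np.float64(0.35), np.float64(0.02))
(np.float64(0.028), np.float64(0.3))
```

Emit:
apply_moves(series=[[[-0.02, -0.02, 0, 0, 0, 0], [0, 0, 0.04, 0, 0, 0], [0, 0, 0.04, 0, 0, 0], [0, 0, 0.03, 0, 0, 0], [0, 0, 0, 0, 0, 0]]])

```text
clock: 10.45
eef_pos: [565.0, -192.8, 186.8]
tool_rot: [3.142, 0.0, -0.026]
force: [1.5, -0.1, -3.5]
width: 15.1
```

Emit:
apply_moves(series=[[[0, 0, 0, 0, 0, 0], [0, 0, 0.02, 0, 0, 0], [0, 0, 0, 0, 0, 0], [0, 0, 0, 0, 0, 0], [0, 0, 0, 0, 0, 0]]])

```text
clock: 11.08
eef_pos: [565.1, -192.8, 186.0]
tool_rot: [3.141, -0.0, -0.026]
force: [-0.7, -0.8, 0.5]
width: 15.6
```

```bash
cat > rock.py <<'E'
from h import *
def O(th):
    n=np.array([-np.sin(th),np.cos(th)]);u=np.array([np.cos(th),np.sin(th)])
    t0=np.arcsin(4/36.)
    if th<t0: a=np.array([18,56]);s=18-6*th
    else: a=np.array([-18,52]);s=-18-6*(th-t0)
    return a+6*n-s*u
def P(th):
    o=O(th);c,s=np.cos(th),np.sin(th);return np.array([0,o[0]-s*124.8-c*1.4,o[1]+c*124.8-s*1.4])
if __name__=="__main__":
    p,R=T();Z=Ro.from_euler("z",-.026);w=[]
    for th in[.02,.05,.08,.11,.14,.18,.22,.26,.295,.32]:
        w.append((p+Z.apply(P(th)-P(0)),down(-.026)*Ro.from_euler("x",th),1))
        print(th,O(th).round(2))
    plan(w,(p,down(-.026)))
E
python3 rock.py
```

```text
0.02 [ 0.   61.64]
0.05 [2.000e-02 6.111e+01]
0.08 [6.000e-02 6.058e+01]
0.11 [ 0.11 60.06]
0.14 [-0.84 60.48]
0.18 [-0.96 61.2 ]
0.22 [-1.11 61.93]
0.26 [-1.29 62.66]
0.295 [-1.47 63.29]
0.32 [-1.61 63.75]
0 [0.0, 0.05, 0.01, 0.19, 0.0, 0.0] 
0 [0.0, 0.07, 0.01, 0.29, 0.0, 0.0] 
0 [0.0, 0.08, 0.01, 0.28, 0.0, 0.0] 
0 [0.0, 0.07, 0.02, 0.29, 0.0, 0.0] 
0 [0.0, 0.1, -0.01, 0.29, 0.0, 0.0] 
1 [0.0, 0.1, -0.01, 0.38, 0.0, 0.0] 
1 [0.0, 0.1, -0.02, 0.38, 0.0, 0.0] 
1 [0.0, 0.1, -0.01, 0.38, 0.0, 0.0] 
1 [0.0, 0.08, -0.01, 0.34, 0.0, 0.0] 
1 [0.0, 0.07, -0.01, 0.24, 0.0, 0.0] 
end [ 564.  -233.8  181.1] [-2.821  0.    -0.026]
```

Emit:
apply_moves(series=[[[0, 0.05, 0.01, 0.19, 0, 0], [0, 0.07, 0.01, 0.29, 0, 0], [0, 0.08, 0.01, 0.28, 0, 0], [0, 0.07, 0.02, 0.29, 0, 0], [0, 0.08, -0.01, 0.29, 0, 0]]])

```text
clock: 11.7
eef_pos: [564.7, -210.3, 182.8]
tool_rot: [-2.999, -0.0, -0.026]
force: [-0.3, 0.6, 1.2]
width: 15.3
```

Emit:
apply_moves(series=[[[0, 0.1, -0.01, 0.38, 0, 0], [0, 0.1, -0.02, 0.38, 0, 0], [0, 0.1, -0.01, 0.38, 0, 0], [0, 0.08, -0.01, 0.34, 0, 0], [0, 0.07, -0.01, 0.24, 0, 0]]])

```text
clock: 12.32
eef_pos: [563.9, -233.4, 180.8]
tool_rot: [-2.819, -0.0, -0.027]
force: [-0.1, 1.5, 1.7]
width: 15.7
```

Emit:
apply_moves(series=[[[0, 0, 0, 0, 0, 0], [0, 0, 0, 0, 0, 0], [0, 0, 0, 0, 0, 0], [0, 0, 0, 0, 0, 0], [0, 0, 0, 0, 0, 0]]])

```text
clock: 12.95
eef_pos: [563.8, -233.4, 181.0]
tool_rot: [-2.823, 0.0, -0.026]
force: [-1.3, -3.9, -0.5]
width: 15.4
```

Emit:
apply_moves(series=[[[0, 0, 0, 0, 0, 0], [0, 0, 0, 0, 0, 0], [0, 0, 0, 0, 0, 0], [0, 0, 0, 0, 0, 0], [0, 0, 0, 0, 0, 0]]])

```text
clock: 13.58
eef_pos: [563.9, -233.2, 181.0]
tool_rot: [-2.822, -0.0, -0.026]
force: [-1.8, -4.6, 0.7]
width: 15.1
```

Run:
```python
from h import *
w=viewer.get_image("wrist");t=viewer.get_image("scene");s=ctrl.read_state();p,R=T(s); print(s["clock"],p.round(2),R.as_euler("xyz").round(4),np.round(s["force"],1),s["torque"])
cv2.imwrite("pics/w3.png",w);cv2.imwrite("pics/s3.png",t)
a=cv2.resize(w[90:290,240:400],(320,400),interpolation=cv2.INTER_CUBIC)
b=cv2.resize(t[225:300,180:260],(480,450),interpolation=cv2.INTER_CUBIC)
b=np.vstack([b,np.zeros((150,480,3),np.uint8)]);a=np.vstack([a,np.zeros((200,320,3),np.uint8)])
cv2.imwrite("pics/c3.png",np.hstack([b,a]))
```

```text
13.675 [ 563.88 -233.1   180.99] [-2.8217  0.     -0.0261] [-1.3 -5.   1.3] [-1.83211268  0.42669424  0.06971155]
```

View pics/c3.png

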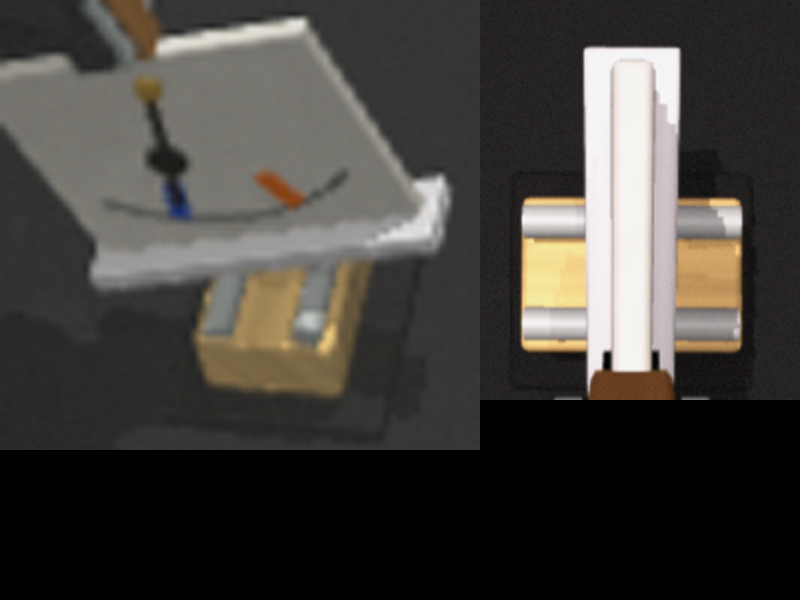

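Run:
```python
from dial import *
t=cv2.imread("pics/s3.png")
p,R=T();Rg=Ro.from_euler("z",-.026)*Ro.from_euler("x",.32)
for oy in(-1.4,):
    g=p-Rg.apply([0.3,oy,124.8]);print("gauge",g.round(1))
b=blobs(t,(195,235,45,40));print(b)
for n in b:
    for A,uv in b[n]: print(n,A,angle(g,Rg,np.array(uv)))
piv=px("scene",g+Rg.apply([4,0,104]))[0];print("pivot",piv.round(1))
gray=t.astype(float).mean(2)
# dark centroid per row
for v in range(238,262):
    row=gray[v,196:222];wt=np.clip(95-row,0,None);
    print(v,round(float((wt*np.arange(196,222)).sum()/max(wt.sum(),1)),2),int(wt.sum()),t[v,203:214].max(1).tolist())
for a in(-.28,-.32,-.36):print(a,dialpix(g,Rg,a).round(1))
st=ctrl.read_state();print(st["force"])
```

```text
gauge [ 564.6 -192.5   63. ]
{'blue': [(11, [209.2, 258.8])], 'orange': [(17, [226.0, 256.0])]}
blue 11 (np.float64(-0.322), np.float64(0.02))
orange 17 (np.float64(0.322), np.float64(0.47))
pivot [204.1 239.6]
238 0.0 0 [127, 132, 127, 117, 118, 120, 120, 118, 119, 119, 120]
239 204.4 44 [114, 112, 115, 108, 115, 120, 120, 120, 120, 120, 118]
240 204.46 68 [104, 102, 102, 103, 114, 120, 120, 121, 121, 121, 118]
241 204.47 62 [106, 91, 86, 105, 118, 120, 120, 120, 121, 119, 120]
242 204.66 80 [114, 75, 51, 107, 120, 120, 119, 120, 119, 120, 120]
243 205.01 91 [116, 79, 41, 78, 113, 119, 118, 119, 120, 121, 120]
244 205.19 99 [116, 84, 43, 63, 111, 118, 119, 119, 120, 119, 119]
245 205.61 88 [117, 108, 62, 42, 108, 120, 120, 119, 119, 118, 118]
246 205.8 92 [117, 117, 72, 35, 92, 116, 119, 119, 120, 117, 118]
247 206.13 94 [119, 118, 83, 43, 70, 110, 120, 119, 119, 118, 119]
248 206.5 92 [120, 118, 97, 52, 49, 109, 119, 120, 119, 119, 118]
249 206.69 150 [119, 105, 83, 49, 37, 70, 96, 116, 119, 118, 118]
250 206.98 305 [120, 82, 51, 35, 31, 36, 53, 82, 114, 118, 119]
251 207.24 406 [120, 73, 31, 31, 32, 30, 31, 44, 94, 117, 118]
252 207.57 408 [121, 83, 43, 31, 31, 30, 31, 29, 85, 115, 118]
253 207.92 280 [120, 111, 89, 56, 36, 30, 32, 56, 105, 119, 121]
254 208.15 116 [120, 119, 113, 107, 75, 40, 58, 101, 117, 122, 120]
255 208.21 107 [120, 119, 119, 119, 83, 44, 64, 109, 117, 121, 122]
256 208.48 130 [121, 121, 121, 121, 104, 57, 43, 104, 114, 119, 120]
257 208.98 139 [121, 120, 121, 120, 110, 74, 37, 79, 112, 121, 121]
258 209.11 146 [121, 119, 120, 119, 111, 79, 40, 61, 102, 119, 121]
259 207.69 125 [107, 116, 120, 119, 113, 103, 81, 96, 106, 114, 122]
260 208.07 116 [86, 93, 92, 96, 95, 106, 104, 109, 112, 103, 108]
261 213.71 146 [112, 112, 110, 99, 97, 90, 96, 94, 92, 87, 88]
-0.28 [210.5 258.9]
-0.32 [209.3 258.8]
-0.36 [208.1 258.7]
[-1.34451192 -5.0321439   1.30113733]
```

Run:
```python
from fit import *
fit([("wrist",(261,200.8),(-38,18,59.5)),("wrist",(370.5,201),(38,18,59.5)),("wrist",(261.3,252),(-38,-18,55.5)),("wrist",(370.3,252),(38,-18,55.5))],[565,-190,0])
Rg=Ro.from_euler("z",-.026)*Ro.from_euler("x",.32)
def f(g): return np.ravel([px("wrist",g+Rg.apply(q))[0]-uv for q,uv in(((-15,75,10),(292,113.5)),((15,75,10),(340,113.5)))])
# gauge z fixed by contact
o=least_squares(lambda v:f(np.array([v[0],v[1],62.3])),[564.6,-192.5]);print(o.x,o.fun)
print(T()[0],ctrl.read_state()["force"])
```

```text
[ 5.64094e+02 -1.92456e+02 -2.70000e-02] [[0.3, -0.2], [-0.2, -0.4], [0.4, 0.3], [-0.5, 0.3]]
[ 564.24443448 -193.22861005] [-0.36640792  0.01517838  0.36649395 -0.01891692]
[ 563.87580841 -233.10401404  180.98568031] [-1.34451192 -5.0321439   1.30113733]
```

Run:
```python
from dial import *
t=viewer.get_image("scene");s=ctrl.read_state()
print(blobs(t,(195,235,45,40)),np.abs(t.astype(int)-cv2.imread("pics/s3.png"))[235:275,180:260].max(),s["clock"],s["eef_pos"],s["force"])
print(ctrl.finish_job())
```

```text
{'blue': [(11, [209.2, 258.8])], 'orange': [(17, [226.0, 256.0])]} 27 13.725 [ 563.89177875 -233.08075254  181.0056266 ] [-1.2822276  -4.06241431 -0.01023088]
the job is handed in; nothing more can be done
None
```

The white gauge is set on the stud and leaned toward its -y side, with its pointer on the blue mark. Blue is the colour of the gouge in the white tray. I handed the job in at 13.7 s while still holding the gauge there.

What the last checks showed:
- **Lean and pointer:** The lean is about 0.32 rad. The blue mark reads about -0.322, and the pointer lines up with it to about 0.01 rad. Two pictures 0.05 s apart showed nothing moving around the dial.
- **Centring:** The base middle is within about 1 mm of the stud's middle by the wrist camera, and the bar is square across the ridges to about 0.001 rad. The fixed cameras' first estimate put the stud about 2.5 mm further toward +y. I trusted the closer wrist view.
- **Contact:** The base rests on the stud with about 4–5 N. A sideways force of about 4–5 N also remains, probably friction on the ridge; I did not ease it because the gauge was holding still.

I saw no contact with anything else, but did not check the other objects again at the end.

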